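# Light the amplifier and hold its shutter half open

## Robot

A 6-joint arm with a two-finger parallel gripper is mounted at the origin on the work surface. World frame = base frame: x ahead of the robot, y to its left, z up, the work surface at z = 0. Lengths are in mm, angles in rad, forces in N, time in s.
With the tool pointing down it reaches from about 275 to 725 mm from the base axis. Payload 15.9 kg.
Tool frame: the origin (TCP) lies at the very end of the fingers, on their centre line; the grasp point (between the pads) lies 19 mm behind it; z points along the fingers, y is the line along which they close (so a half turn about z gives the same grasp; the last joint's range is limited). The gripper opens to 85 mm and grips with 20 to 120 N. Pads are 22 mm wide; open, the fingers measure 114 mm over their backs; the gripper's body (76 mm by 85 mm) begins 54 mm behind the grasp point. The pads swing forward as they close: fully open they stand 13 mm farther back than shut.
Start: joints at [-1.343, 0.213, -0.034, 1.323, 0, 1.571], TCP at [112.912, -487.069, 231.306] pointing down, gripper open.
Joint ranges: [-2.98, 2.98], [-0.74, 1.72], [-1.14, 1.35], [-2.1, 2.04], [-1.57, 1.44], [-3.14, 3.14]. Speed limits (rad/s): [1.89, 1.89, 2.39, 2.57, 3.14, 3.14].

## Interface

Orientations are given as a unit quaternion [w, x, y, z].
In Python, from bench import bot, grab_frame, camera_params, ticket gives the robot as it stands. The module is installed in compiled form; this text tells all that it offers.
- The arm moves only by the tool send_rows, never from a script. Its argument "steps" is a list of rows, each a list of 6 numbers: the shift along the tool's x, y, z in units of 30 mm (1.0 is 30 mm), then the turn, a rotation vector about the tool's x, y, z in units of 5 degrees (1.0 is 5 degrees). In form: [[dx, dy, dz, wx, wy, wz], ...]. A call has 1 to 12 rows; each row is the pose to reach, as a shift and turn from the pose commanded when the call began, along the tool's axes at that moment; what a row does not reach only later rows make up. A row lasts 1/10 s, in which the tool goes at most 50 mm and 8.59 degrees, less where a joint would pass 70% of its speed; a pose out of reach is approached as far as the arm can. A call with a gripper value outside its range is refused whole. "hand" is the closure, from 0 (fully open) to 1 (shut), set as the call begins (left out, the last holds). The fingers move at their own pace and stop on an object; "newtons" is the grip in N (left out, the last holds). Time passes only in rows, so rows that repeat a pose let the fingers close. It gives the time, the measured TCP pose, the force, the opening and the grip force at its end, in the units of the state.
- bot.read_state(): the state, without advancing time (a new reading comes with each control period).
- grab_frame(name): name is "scene" or "top" or "wrist"; returns (picture, depth): 420x560x3 uint8, red, green, blue; 420x560 float32, mm along the optical axis (not along the pixel's ray), 0 where there is no reading.
- camera_params(name): a dict with "fov_y" (degrees; the focal length in pixels is half the picture's height over the tangent of half this angle, whatever the lens; pixels are square), "cx", "cy" (the principal point, pixels), "world_from_camera" (4x4, takes a point from camera to world coordinates). Camera axes: x right, y down, z forward; pixel columns grow to the right and rows downward; lengths in mm; the calibration is good to about 2 mm. A picture is of the moment at which its call begins: read the wrist's pose just before it. camera_params takes no time and is no camera call; for the wrist camera it gives the pose at the moment of the call.
- ticket.job_done(): hands the job in; it is judged then, once.
The state is a dict: "time_s": time; "joint_positions": joint angles; "dq": joint speeds; "effort": joint torques, N m; "tool_pos": TCP position; "tool_rot": TCP orientation; "ft_force": force on the tool from outside, world axes, zero at the start; "wrist_torque": the same for the moment, N m; "finger_gap": finger opening in mm; "grasp_force": force on a finger pad.
Only numpy, scipy, OpenCV 4.12 (cv2) and the standard library are available. Lean on these libraries where they do the work, as an engineer would, in place of code of your own. Each camera call takes 0.05 s, during which the arm holds its last target. There are 200 camera calls.

## Task

The small work lamp beside the amplifier has fallen over: stand it upright on its square foot on the table and let go of it. Then, with the gripper, slide the spring-loaded shutter on the amplifier's lid open to half of its travel and finish while still holding it there, because it springs shut when let go. Leave the mug and the remote control where they are.

Things in the scene. Friction and masses are not known exactly. Their poses are not given: they have to be found in the camera images.
- lamp_stem (a point): Middle of the stem of the loose lamp, on its axis, 73 mm from the underside of the foot (32 mm above the table when lying). Bare round steel stem, diameter 16 mm, 114 mm long between foot and head. x axis: along the stem from foot to head; level at the start with the head pointing roughly away from the robot, straight up when upright. z axis is up at the start
- lamp_top (a point): Centre of the white end of the lamp's head, 170 mm from the underside of the foot (so 170 mm high when upright); same axes. Aluminium head: diameter 64 mm, 40 mm long
- lamp_foot (a point): Centre of the underside of the lamp's dark steel foot, square 64 x 64 mm, 16 mm thick; same axes. The lamp lies left or right of the amplifier, weighs 0.28 to 0.46 kg, mostly in the foot (centre of mass about 30 mm from the underside): tipped less than about 40 degrees from upright and let go, it settles on its foot by itself
- shutter_tab (a point): Aluminium tab standing up from the middle of the shutter: 12 mm thick along the slide, 36 mm wide across it, 36 mm high above the shutter plate. The point lies in the middle of the tab, 10 mm below its top edge, 26 mm above the plate (101 mm above the table). x axis: the direction in which the shutter opens; z up
- shutter (a joint): Shutter travel, m: 0 shut (start), 0.080 fully open. Steel plate 100 x 102 mm, top 75 mm above the table, on the lid between rails (tops at 79 mm, 52 mm either side of the tab); opens from the front to the back of the amplifier. Spring: 3.3 N shut, 7.7 N at half, 12 N open. Black ticks on the rails: tab's middle when shut, half open (thick tick), fully open
- amp: Amplifier, fixed to the table: aluminium case 250 mm deep (x), 220 mm wide (y), lid at 70 mm height, knob and display on the front (-x, towards the robot), sockets on the back. Origin at the centre of its underside; the shutter opens along its +x
- mug: White mug, bystander, 76 mm in diameter, 90 mm high, standing on the side of the amplifier where the lamp is not; origin at the centre of its underside
- remote: Black remote control, bystander, 45 x 160 x 14 mm, lying on the left, beyond the lamp or mug; origin at the centre of its underside

How it is judged (in metres and radians):
On the way, in this order (a step that is already met when the one before it is completed fails the run):
1. the lamp stands upright on the table, let go and at rest (angle between lamp_top's own x axis and vertical below 0.1 rad and height (world z) of lamp_top between 0.165 and 0.176 m and contact force between lamp and the arm below 0.1 N and contact force between lamp and the fingers below 0.1 N and linear speed of lamp below 0.03 m/s), for 0.3 s.
2. the gripper holds the shutter at half travel (value of joint shutter between 0.032 and 0.048 m and velocity of joint shutter between -0.01 and 0.01 m/s and contact force between shutter and the fingers above 2 N and contact force between shutter and lamp below 0.1 N), for 0.3 s.
At the end, for the whole second after the job is handed in: The lamp stands upright on its foot on the table (within 0.1 rad), at rest and not touched by the robot; the shutter is still, between 32 and 48 mm of its 80 mm travel, held there by the fingers (more than 2 N) and by nothing else (all of step 1 and all of step 2); the arm keeps its last pose, push and grip.
It fails at once if the mug is moved by more than 30 mm (distance of mug from where it was at the start of the episode above 0.03 m).
It fails at once if the remote is moved by more than 30 mm (distance of remote from where it was at the start of the episode above 0.03 m).
It also fails if it takes over 61 s, if anything falls off the work surface, if the arm or the gripper's body presses on something with over 40 N, if the wrist force passes 120 N, or if a joint passes its speed limit or range.

## Working session

There is one attempt and no reset: what is moved stays moved. The work goes in short steps, Python scripts to look and compute and a tool call to move; the robot and the scene stay as the last step left them, time stands still between calls to the robot, and variables do not carry over. Pictures are saved under pics/ and viewed, at most 10 in all, crops included, and the job is handed in when it is done.

Besides the shell and the picture viewer there is one more tool, called by a JSON object that holds its "method" and its "body", one argument or row to a line. send_rows: Moves the arm, as the interface text tells. Its arguments: {"type":"object","properties":{"steps":{"type":"array","items":{"type":"array","items":{"type":"number"}}},"hand":{"type":"number"},"newtons":{"type":"number"}},"required":["steps"]}

```bash
mkdir -p pics; cat > h.py <<'E'
import numpy as np, cv2
from bench import bot, grab_frame, camera_params, ticket
from scipy.spatial.transform import Rotation as R
def cam(n):
    p=camera_params(n); f=210/np.tan(np.radians(p["fov_y"])/2)
    return f,p["cx"],p["cy"],np.array(p["world_from_camera"])
def cloud(n):
    c=cam(n); im,d=grab_frame(n); f,cx,cy,T=c
    v,u=np.mgrid[:420,:560]
    P=np.stack([(u-cx)/f*d,(v-cy)/f*d,d,np.ones_like(d)],-1)@T.T
    P=P[...,:3]; P[d==0]=np.nan
    return im,d,P
def ray(n,u,v,z):
    f,cx,cy,T=cam(n); r=T[:3,:3]@np.array([(u-cx)/f,(v-cy)/f,1]); o=T[:3,3]
    return o+r*(z-o[2])/r[2]
def toolrot():
    q=bot.read_state()["tool_rot"]; return R.from_quat([q[1],q[2],q[3],q[0]])
def plan(p,Rt=None):
    s=bot.read_state(); r=toolrot()
    dp=r.inv().apply(np.array(p)-s["tool_pos"])/30
    w=np.zeros(3) if Rt is None else np.degrees((r.inv()*Rt).as_rotvec())/5
    return np.round(np.r_[dp,w],2)
E
python3 - <<'E'
from h import *
s=bot.read_state(); print(s); print(toolrot().as_matrix().round(2))
for n in("scene","top"):
    im,d,P=cloud(n); cv2.imwrite(f"pics/{n}0.png",im[...,::-1]); np.savez(f"{n}0.npz",im=im,P=P); print(n,cam(n),(d==0).mean())
E
```

```text
{'time_s': 0.0, 'joint_positions': array([-1.34300977e+00,  2.13335450e-01, -3.50474863e-02,  1.32346529e+00,
        1.24201833e-05,  1.57080537e+00]), 'dq': array([ 0.00017542, -0.00032035, -0.00040071, -0.00036591,  0.00309365,
        0.00106144]), 'effort': array([ 1.79607247e-03, -6.86154056e+01,  4.87123740e+01,  1.73399190e-02,
        5.00199246e-05, -5.39316022e-05]), 'tool_pos': array([ 112.84250675, -486.77188972,  230.83109919]), 'tool_rot': array([-5.23249349e-04,  9.93521546e-01,  1.13642693e-01, -5.36054160e-05]), 'ft_force': array([-0.73394975, -0.34315479,  0.1598286 ]), 'wrist_torque': array([ 0.03223597,  0.0123747 , -0.02594328]), 'grasp_force': 0.0, 'finger_gap': 85.66103487879406}
[[ 0.97  0.23 -0.  ]
 [ 0.23 -0.97  0.  ]
 [ 0.   -0.   -1.  ]]
scene (np.float64(445.1400057784122), 288.56943220963757, 210.68633926241145, array([[ 6.56121677e-01,  5.43608971e-01, -5.23444011e-01,
         1.07158116e+03],
       [ 7.54650464e-01, -4.75064218e-01,  4.52566754e-01,
        -4.71285637e+02],
       [-2.65017262e-03, -6.91956123e-01, -7.21934693e-01,
         8.81552555e+02],
       [ 0.00000000e+00,  0.00000000e+00,  0.00000000e+00,
         1.00000000e+00]])) 0.003928571428571429
top (np.float64(385.4892499670412), 281.5316004639858, 207.55742488130085, array([[-1.40413257e-02, -9.88352763e-01,  1.51531040e-01,
         3.53672888e+02],
       [-9.99889252e-01,  1.31314883e-02, -7.00336940e-03,
         3.31391954e+01],
       [ 4.93197141e-03, -1.51612595e-01, -9.88427689e-01,
         9.39526968e+02],
       [ 0.00000000e+00,  0.00000000e+00,  0.00000000e+00,
         1.00000000e+00]])) 0.003924319727891156
```

View pics/top0.png

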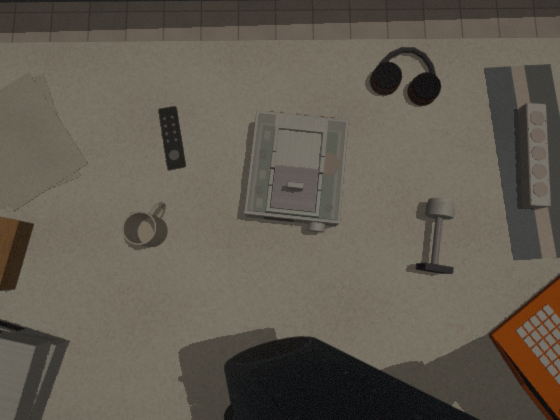

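View pics/scene0.png

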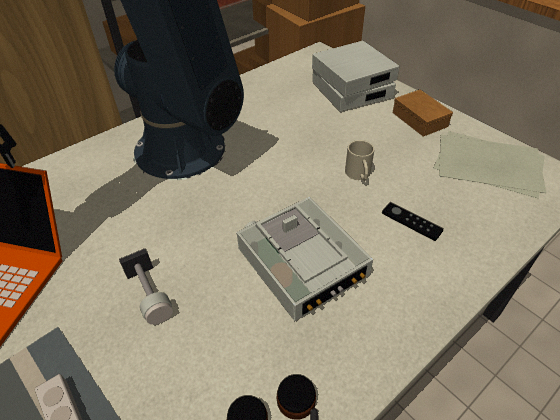

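The top view shows the lamp lying to the right of the amplifier: foot (435,268), head (440,208). The tab is at (295,186), the mug at (140,229) and the remote at (172,138). The scene view agrees.

```bash
python3 - <<'E'
from h import *
D=np.load("top0.npz"); P=D["P"]
def box(u0,u1,v0,v1,zl,zh):
    v,u=np.mgrid[v0:v1,u0:u1]; Q=P[v0:v1,u0:u1]; m=(Q[...,2]>zl)&(Q[...,2]<zh); return Q[m],np.c_[u[m],v[m]]
Q,_=box(410,460,190,280,12,90); print(len(Q),Q.min(0),Q.max(0))
for n,(a,b,c,d,zl,zh) in dict(stem=(425,448,222,258,25,50),head=(420,460,195,222,40,80),foot=(410,460,258,280,10,80),tab=(280,312,178,194,95,125),case=(240,352,105,230,60,90)).items():
    Q,uv=box(a,b,c,d,zl,zh); print(n,len(Q),Q.mean(0).round(1),Q.min(0).round(1),Q.max(0).round(1))
    if n in("stem","tab"):
        w,V=np.linalg.eigh(np.cov((Q-Q.mean(0))[:,:2].T)); print(V[:,1],np.sqrt(w))
    if n=="case": print(cv2.minAreaRect(Q[:,:2].astype(np.float32)))
print("table",np.nanmedian(P[300:320,380:400,2]),P[186,320],P[208,440])
for p in [(435,222),(435,240),(434,255)]: print(ray("top",*p,40).round(1))
E
```

```text
1174 [ 333.53762653 -379.45010225   12.85173156] [ 509.63275529 -291.33614583   68.97564016]
stem 265 [ 411.3 -334.6   38.1] [ 370.7 -349.9   28.1] [ 452.9 -321.5   42.9]
[-0.9842619   0.17671589] [ 4.38448351 24.64449067]
head 470 [ 484.2 -343.7   56.5] [ 454.6 -379.5   40. ] [ 509.6 -315.7   66.9]
foot 333 [ 348.3 -319.5   53.5] [ 333.5 -357.7   10.3] [ 368.8 -291.3   69. ]
tab 108 [530.3  -3.1 109.4] [523.9 -20.8  95.1] [537.3  14.6 114.5]
[0.10149454 0.9948361 ] [ 3.66053871 10.50164568]
case 9628 [583.9  -9.6  71.8] [ 437.7 -131.2   60.3] [722.3 113.   89.9]
((577.847412109375, -8.684951782226562), (219.9697723388672, 267.4743347167969), 83.13145446777344)
table 0.2504192587991838 [534.27360182 -61.39690505  78.32935273] [ 481.83381866 -337.30151824   65.25895368]
[ 452.4 -333.7   40. ]
[ 410.2 -330.5   40. ]
[ 375.5 -325.6   40. ]
```

```bash
cat >> h.py <<'E'
a=np.array([.984,-.177,0]); a/=np.linalg.norm(a)
DOWN=R.from_matrix(np.c_[a,np.cross([0,0,-1],a),[0,0,-1]])
E
python3 - <<'E'
from h import *
Rt=DOWN*R.from_rotvec([0,-np.radians(15),0]); z=Rt.as_matrix()[:,2]
g=np.array([410,-334,33])+19*z; print(g, plan(g-110*z,Rt), plan(g,Rt))
E
```

```text
[ 405.16011475 -333.12941089   14.6474093 ] [11.52 -2.41  3.67  0.6  -2.96  4.62] [10.65 -2.78  7.21  0.6  -2.96  4.62]
```

{"method": "send_rows", "body": {
  "steps": [
    [11.52, -2.41, 3.67, 0.6, -2.96, 4.62],
    [11.52, -2.41, 3.67, 0.6, -2.96, 4.62],
    [11.52, -2.41, 3.67, 0.6, -2.96, 4.62],
    [11.52, -2.41, 3.67, 0.6, -2.96, 4.62],
    [11.52, -2.41, 3.67, 0.6, -2.96, 4.62],
    [11.52, -2.41, 3.67, 0.6, -2.96, 4.62],
    [11.52, -2.41, 3.67, 0.6, -2.96, 4.62],
    [11.52, -2.41, 3.67, 0.6, -2.96, 4.62],
    [11.52, -2.41, 3.67, 0.6, -2.96, 4.62],
    [11.52, -2.41, 3.67, 0.6, -2.96, 4.62],
    [11.52, -2.41, 3.67, 0.6, -2.96, 4.62],
    [11.52, -2.41, 3.67, 0.6, -2.96, 4.62]
  ],
  "hand": 0,
  "newtons": 80
}}

```text
time_s: 1.3
tool_pos: [432.5, -339.3, 121.7]
tool_rot: [-0.011, 0.987, -0.089, -0.13]
ft_force: [0.0, 0.4, 0.1]
finger_gap: 85.4
grasp_force: 0.0
```

```bash
python3 - <<'E'
from h import *
Rt=DOWN*R.from_rotvec([0,-np.radians(15),0]); z=Rt.as_matrix()[:,2]
g=np.array([410,-334,33])+19*z
s=bot.read_state(); print(s["tool_pos"],s["joint_positions"],s["ft_force"],plan(g,Rt))
im,d,P=cloud("wrist"); cv2.imwrite("pics/w1.png",im[...,::-1])
m=(P[...,2]>25)&(P[...,2]<48)&(P[...,0]>380)&(P[...,0]<445)&(abs(P[...,1]+334)<40); Q=P[m]; print(len(Q),Q.mean(0),Q.max(0))
w,V=np.linalg.eigh(np.cov((Q-Q.mean(0))[:,:2].T)); print(V[:,1])
E
```

```text
[ 432.48988136 -339.28524438  121.72274989] [-0.60355714  0.58148836  0.19360321  1.4215468  -0.10752851  2.73012468] [0.02791298 0.368324   0.05023927] [ 0.02 -0.04  3.69  0.01 -0.01 -0.01]
2053 [ 414.63746412 -337.62157248   37.56897991] [ 444.9683403  -323.63920362   40.82580381]
[-0.98263095  0.1855705 ]
```

View pics/w1.png

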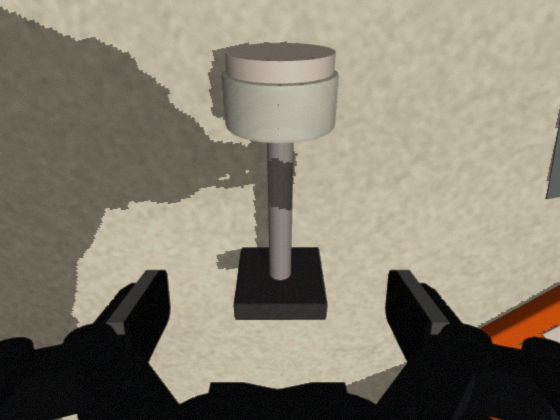

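The stem (col 280, rows 145–275) is centred between the open fingers, with the foot below and head above. Descending.

{"method": "send_rows", "body": {
  "steps": [
    [0, 0, 1.2, 0, 0, 0],
    [0, 0, 2.2, 0, 0, 0],
    [0, 0, 2.9, 0, 0, 0],
    [0, 0, 3.4, 0, 0, 0],
    [0, 0, 3.68, 0, 0, 0],
    [0, 0, 3.68, 0, 0, 0],
    [0, 0, 3.68, 0, 0, 0]
  ]
}}

```text
time_s: 2.05
tool_pos: [405.4, -334.1, 15.3]
tool_rot: [-0.011, 0.988, -0.088, -0.13]
ft_force: [0.7, 0.1, 0.2]
finger_gap: 85.1
grasp_force: 0.0
```

{"method": "send_rows", "body": {
  "steps": [
    [0, 0, 0, 0, 0, 0],
    [0, 0, 0, 0, 0, 0],
    [0, 0, 0, 0, 0, 0],
    [0, 0, 0, 0, 0, 0],
    [0, 0, 0, 0, 0, 0],
    [0, 0, 0, 0, 0, 0],
    [0, 0, 0, 0, 0, 0],
    [0, 0, 0, 0, 0, 0],
    [0, 0, 0, 0, 0, 0],
    [0, 0, 0, 0, 0, 0]
  ],
  "hand": 1,
  "newtons": 80
}}

```text
time_s: 3.05
tool_pos: [405.4, -333.8, 14.9]
tool_rot: [-0.011, 0.988, -0.088, -0.13]
ft_force: [0.5, 0.0, 5.1]
finger_gap: 13.6
grasp_force: 78.1
```

```bash
python3 - <<'E'
from h import *
for t,zz in((0,120),(45,150),(75,150)):
    Rt=DOWN*R.from_rotvec([0,np.radians(t),0]); z=Rt.as_matrix()[:,2]
    print(t,plan(np.array([400,-334,zz])+19*z,Rt))
E
```

```text
0 [-0.91  0.04 -2.73  0.01  2.99  0.  ]
45 [-7.800e-01  4.000e-02 -3.990e+00  1.000e-02  1.199e+01  1.000e-02]
75 [-7.000e-01  4.000e-02 -4.300e+00  1.000e-02  1.799e+01  1.000e-02]
```

{"method": "send_rows", "body": {
  "steps": [
    [-0.3, 0, -1.0, 0, 0.8, 0],
    [-0.6, 0, -2.0, 0, 2, 0],
    [-0.9, 0, -2.8, 0, 3.2, 0],
    [-0.88, 0, -3.2, 0, 4.5, 0],
    [-0.85, 0, -3.5, 0, 6, 0],
    [-0.83, 0, -3.7, 0, 7.5, 0],
    [-0.8, 0, -3.85, 0, 9, 0],
    [-0.78, 0, -3.95, 0, 10.5, 0],
    [-0.78, 0, -4.0, 0, 12, 0],
    [-0.78, 0, -4.0, 0, 12, 0],
    [-0.78, 0, -4.0, 0, 12, 0]
  ]
}}

```text
time_s: 4.15
tool_pos: [412.5, -334.8, 135.6]
tool_rot: [0.034, 0.921, -0.083, 0.379]
ft_force: [0.2, -0.9, -4.0]
finger_gap: 13.4
grasp_force: 78.7
```

```bash
python3 - <<'E'
from h import *
s=bot.read_state(); print(s["joint_positions"],toolrot().as_matrix()[:,2])
im,d,P=cloud("scene"); cv2.imwrite("pics/s2.png",im[...,::-1])
Rt=DOWN*R.from_rotvec([0,np.radians(75),0]); z=Rt.as_matrix()[:,2]
print(plan(np.array([400,-334,150])+19*z,Rt))
E
```

```text
[-0.99024252 -0.06870015 -0.92454287  0.11581374  0.53635522  2.50006843] [ 0.69315804 -0.125042   -0.70985663]
[ 0.31  0.03 -0.09  0.01  6.03  0.  ]
```

View pics/s2.png

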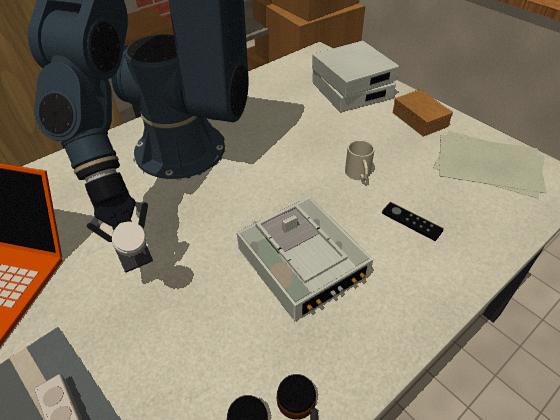

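The scene view shows the lamp held at (130,240), head up towards the camera. I'll tip it further and place it somewhat farther out.

```bash
python3 - <<'E'
from h import *
Rt=DOWN*R.from_rotvec([0,np.radians(75),0]); z=Rt.as_matrix()[:,2]
for zz in(140,90): print(plan(np.array([450,-334,zz])+19*z,Rt))
E
```

```text
[ 1.24 -0.27  1.31  0.01  6.03  0.  ]
[ 0.06 -0.27  2.49  0.01  6.03  0.  ]
```

{"method": "send_rows", "body": {
  "steps": [
    [0.4, -0.1, 0.45, 0, 1.3, 0],
    [0.8, -0.2, 0.9, 0, 2.6, 0],
    [1.2, -0.27, 1.3, 0, 3.9, 0],
    [1.24, -0.27, 1.31, 0, 5.2, 0],
    [1.24, -0.27, 1.31, 0, 6, 0],
    [1.24, -0.27, 1.31, 0, 6, 0],
    [1.24, -0.27, 1.31, 0, 6, 0]
  ]
}}

```text
time_s: 4.9
tool_pos: [488.9, -387.4, 144.9]
tool_rot: [0.035, 0.802, -0.057, 0.594]
ft_force: [-0.7, -0.0, -4.0]
finger_gap: 13.7
grasp_force: 78.9
```

```bash
python3 - <<'E'
from h import *
s=bot.read_state(); print(s["joint_positions"],toolrot().as_matrix()[:,2],s["tool_pos"])
Rt=DOWN*R.from_rotvec([0,np.radians(75),0]); z=Rt.as_matrix()[:,2]
for zz in(140,76): print(plan(np.array([450,-334,zz])+19*z,Rt))
c=cloud("scene"); im,d,P=c; cv2.imwrite("pics/s3.png",cv2.resize(im[150:330,50:290,::-1],None,fx=3,fy=3))
im,d,P=cloud("wrist");cv2.imwrite("pics/w3.png",im[...,::-1])
E
```

```text
[-1.07249383  0.40014635 -1.12789476 -1.04947366  0.885209    2.77233923] [ 0.94851864 -0.12371305 -0.29156042] [ 488.87961007 -387.37499915  144.90967987]
[-0.6  -1.56 -0.77 -0.53  0.39  0.01]
[-2.64 -1.53 -0.15 -0.53  0.39  0.01]
```

View pics/s3.png

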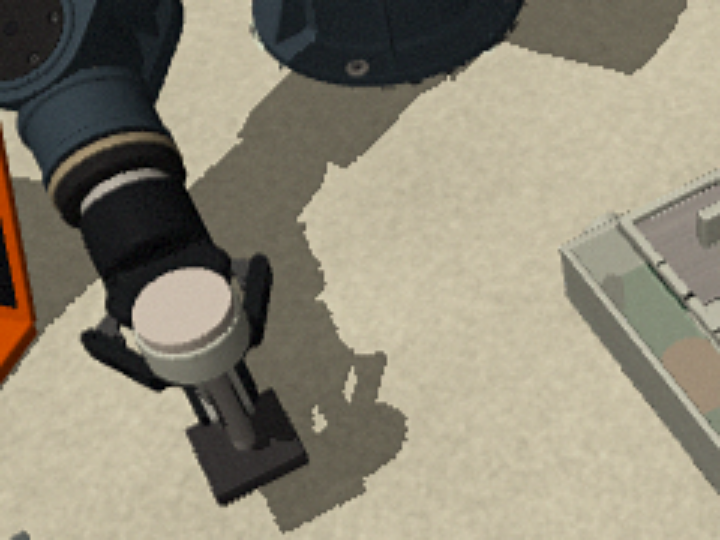

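The crop shows the lamp nearly upright in the grip, foot at (245,450) clear of the table. Joint 3 is at its limit, so I'll aim farther out with a more radial heading.

```bash
python3 - <<'E'
from h import *
r=toolrot(); ax=r.apply((R.from_rotvec([0,np.radians(15),0])).apply([1,0,0])); print("lamp axis",ax)
h=np.array([np.cos(np.radians(-22)),np.sin(np.radians(-22)),0])
Rd=R.from_matrix(np.c_[h,np.cross([0,0,-1],h),[0,0,-1]])
Rt=Rd*R.from_rotvec([0,np.radians(75),0]); z=Rt.as_matrix()[:,2]
for p in((510,-370,120),(510,-370,82)): print(plan(np.array(p)+19*z,Rt))
print(ray("top",495,335,0))
E
```

```text
lamp axis [ 0.03473655 -0.01846897  0.99922584]
[-0.56 -0.48  1.47 -2.8   0.44  0.64]
[-1.78 -0.46  1.84 -2.8   0.44  0.64]
[ 187.69100086 -471.50044846    0.        ]
```

{"method": "send_rows", "body": {
  "steps": [
    [-0.2, -0.16, 0.5, -0.9, 0.15, 0.2],
    [-0.4, -0.32, 1.0, -1.8, 0.3, 0.4],
    [-0.56, -0.48, 1.47, -2.8, 0.44, 0.64],
    [-1.0, -0.47, 1.6, -2.8, 0.44, 0.64],
    [-1.4, -0.46, 1.72, -2.8, 0.44, 0.64],
    [-1.78, -0.46, 1.84, -2.8, 0.44, 0.64],
    [-1.78, -0.46, 1.84, -2.8, 0.44, 0.64],
    [-1.78, -0.46, 1.84, -2.8, 0.44, 0.64],
    [-1.78, -0.46, 1.84, -2.8, 0.44, 0.64]
  ]
}}

```text
time_s: 5.9
tool_pos: [557.2, -409.8, 71.3]
tool_rot: [0.11, 0.78, -0.145, 0.598]
ft_force: [-0.1, 0.8, -4.6]
finger_gap: 13.3
grasp_force: 79.3
```

```bash
python3 - <<'E'
from h import *
s=bot.read_state(); r=toolrot(); z=r.as_matrix()[:,2]; print(s["joint_positions"],"grasp",s["tool_pos"]-19*z)
ax=r.apply((R.from_rotvec([0,np.radians(15),0])).apply([1,0,0])); print("lamp axis",ax)
im,d,P=cloud("top"); g=s["tool_pos"]-19*z
m=(abs(P[...,0]-g[0])<50)&(abs(P[...,1]-g[1])<50)&(P[...,2]>165); Q=P[m]; print(len(Q),Q.mean(0),np.percentile(Q[:,2],[5,50,95]))
A=np.c_[Q[:,:2]-Q[:,:2].mean(0),np.ones(len(Q))]; print(np.linalg.lstsq(A,Q[:,2],rcond=None)[0])
print(r.inv().apply([0,0,-1])/30)
E
```

```text
[-0.83417559  0.79022328 -1.13289299 -1.63008606  0.45063773  3.01323218] grasp [ 540.05427    -403.19279094   76.21558503]
lamp axis [ 3.63015834e-04 -2.51872878e-03  9.99996762e-01]
393 [ 550.35005097 -399.64060724  174.10513527] [168.44148246 174.45458367 176.64007434]
[-2.65331147e-02 -4.61135340e-02  1.74105135e+02]
[-3.21867063e-02  7.40320510e-05  8.66726991e-03]
```

{"method": "send_rows", "body": {
  "steps": [
    [-0.05, 0, 0.02, 0, 0, 0],
    [-0.1, 0, 0.03, 0, 0, 0],
    [-0.14, 0, 0.04, 0, 0, 0],
    [-0.14, 0, 0.04, 0, 0, 0]
  ]
}}

```text
time_s: 6.35
tool_pos: [556.7, -410.0, 67.1]
tool_rot: [0.111, 0.78, -0.145, 0.599]
ft_force: [-4.4, 0.1, 5.9]
finger_gap: 13.6
grasp_force: 79.8
```

Foot has touched the table (force reversed). Release.

{"method": "send_rows", "body": {
  "steps": [
    [0, 0, 0, 0, 0, 0],
    [0, 0, 0, 0, 0, 0],
    [0, 0, 0, 0, 0, 0],
    [0, 0, 0, 0, 0, 0],
    [0, 0, 0, 0, 0, 0],
    [0, 0, 0, 0, 0, 0],
    [0, 0, 0, 0, 0, 0],
    [0, 0, 0, 0, 0, 0]
  ],
  "hand": 0
}}

```text
time_s: 7.15
tool_pos: [556.5, -409.3, 65.9]
tool_rot: [0.11, 0.78, -0.146, 0.598]
ft_force: [0.5, 0.5, -0.2]
finger_gap: 85.7
grasp_force: 0.0
```

```bash
python3 - <<'E'
from h import *
s=bot.read_state(); r=toolrot(); g=s["tool_pos"]-19*r.as_matrix()[:,2]; print(g, r.as_matrix().round(2))
im,d,P=cloud("scene"); cv2.imwrite("pics/s4.png",cv2.resize(im[150:380,50:290,::-1],None,fx=2.5,fy=2.5))
im,d,P=cloud("top")
m=(abs(P[...,0]-g[0])<50)&(abs(P[...,1]-g[1])<50)&(P[...,2]>155); Q=P[m]; print(len(Q),Q.mean(0),np.percentile(Q[:,2],[5,50,95]))
E
```

```text
[ 539.41998336 -402.78182438   70.84187227] [[ 0.24 -0.36  0.9 ]
 [-0.1  -0.93 -0.35]
 [ 0.97 -0.   -0.26]]
312 [ 552.96161363 -397.01262765  168.50853823] [158.42346909 169.87687763 172.33608853]
```

View pics/s4.png

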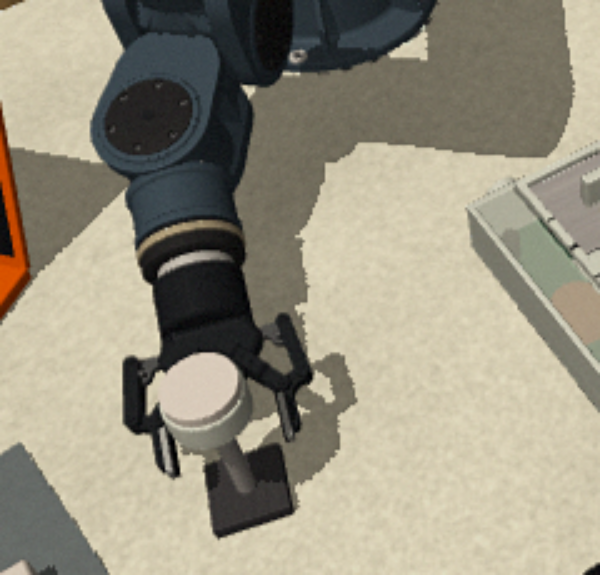

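The lamp stands on its foot (top at 170 mm) with the open fingers on either side of the stem. Since joint 3 is limited, I'll retreat up and back in small steps.

```bash
python3 - <<'E'
from h import *
r=toolrot(); 
for b,u in((10,15),(20,30),(35,50),(60,90),(100,150)): print(np.round(r.inv().apply([-.93*b,.36*b,u])/30,2))
E
```

```text
[ 0.4  -0.   -0.45]
[ 0.79 -0.   -0.9 ]
[ 1.31 -0.01 -1.56]
[ 2.38 -0.01 -2.71]
[ 3.96 -0.02 -4.51]
```

{"method": "send_rows", "body": {
  "steps": [
    [0.25, 0, -0.22, 0, 0, 0],
    [0.41, 0, -0.45, 0, 0, 0],
    [0.41, 0, -0.45, 0, 0, 0],
    [0.41, 0, -0.45, 0, 0, 0]
  ]
}}

```text
time_s: 7.65
tool_pos: [553.7, -413.3, 80.3]
tool_rot: [0.108, 0.781, -0.145, 0.598]
ft_force: [0.3, -0.0, 0.1]
finger_gap: 85.2
grasp_force: 0.0
```

```bash
cat > fk.py <<'E'
import numpy as np
from scipy.optimize import least_squares
from scipy.spatial.transform import Rotation as R
def fk(q,k):
    a,h,L2,L3,e,d,L,lat=k
    b=q[1]-q[2]; p=b+q[3]
    D=lambda t:np.array([np.cos(t),0,-np.sin(t)]); U=lambda t:np.array([np.sin(t),0,np.cos(t)])
    t=D(p)*np.cos(q[4])+np.array([0,1,0])*np.sin(q[4])
    x=np.array([a,lat,h])+L2*U(q[1])+L3*D(b)+e*U(b)+d*D(p)+L*t
    c=R.from_euler("z",q[0]); return c.apply(x),c.apply(t)
QS=[[-1.343,.2133,-.0350,1.3235,0,1.5708],[-.60356,.58149,.1936,1.42155,-.10753,2.73012],[-.99024,-.0687,-.92454,.11581,.53636,2.50007],[-1.07249,.40015,-1.12789,-1.04947,.88521,2.77234],[-.83418,.79022,-1.13289,-1.63009,.45064,3.01323]]
PS=np.array([[112.84,-486.77,230.83],[432.49,-339.29,121.72],[412.5,-334.8,135.6],[488.88,-387.37,144.91],[557.2,-409.8,71.3]])
f=least_squares(lambda k:np.concatenate([fk(q,k)[0]-p for q,p in zip(QS,PS)]),[0,250,300,300,0,80,200,0])
K=f.x
def ik(p,t,q0):
    lo=np.array([-2.98,-.74,-1.13,-2.1,-1.57]);hi=np.array([2.98,1.72,1.35,2.04,1.44])
    g=lambda q:np.r_[fk(q,K)[0]-p,(fk(q,K)[1]-t)*300]
    s=least_squares(g,np.clip(q0[:5],lo+1e-3,hi-1e-3),bounds=(lo,hi)); return s.x,np.abs(s.fun).max()
E
python3 - <<'E'
from h import *; from fk import *
print(K.round(1),np.abs(f.fun).max())
s=bot.read_state(); q=s["joint_positions"]; r=toolrot(); t=r.as_matrix()[:,2]; print(fk(q,K),s["tool_pos"],t,q)
hd=np.array([t[0],t[1],0])/np.hypot(*t[:2]); lat=np.array([-hd[1],hd[0],0])
p0=s["tool_pos"]
for pit in(15,5,-5,25,35):
  for dy in(0,-20,20):
    h2=R.from_euler("z",dy,degrees=True).apply(hd); T=h2*np.cos(np.radians(pit))-np.array([0,0,1])*np.sin(np.radians(pit))
    print(pit,dy,[(b,u,round(ik(p0-b*h2+[0,0,u],T,q)[1],1)) for b,u in((0,0),(15,0),(15,15),(30,0),(30,30),(30,60))])
E
```

```text
[-1.000e-01  2.435e+02  4.861e+02  3.930e+02  6.640e+01  1.399e+02
  3.156e+02 -0.000e+00] 0.037633649192088114
(array([ 553.6969842 , -413.34267248,   80.27028903]), array([ 0.90249641, -0.34238412, -0.26129167])) [ 553.68328582 -413.32383912   80.2590691 ] [ 0.90249641 -0.34238412 -0.26129167] [-0.84873529  0.75411867 -1.1342313  -1.59124548  0.46786431  3.00810136]
15 0 [(0, 0, np.float64(1.1)), (15, 0, np.float64(8.6)), (15, 15, np.float64(9.3)), (30, 0, np.float64(15.7)), (30, 30, np.float64(15.7)), (30, 60, np.float64(13.5))]
15 -20 [(0, 0, np.float64(16.8)), (15, 0, np.float64(28.2)), (15, 15, np.float64(28.2)), (30, 0, np.float64(39.0)), (30, 30, np.float64(34.1)), (30, 60, np.float64(28.1))]
15 20 [(0, 0, np.float64(0.0)), (15, 0, np.float64(0.0)), (15, 15, np.float64(0.0)), (30, 0, np.float64(0.0)), (30, 30, np.float64(0.0)), (30, 60, np.float64(0.0))]
5 0 [(0, 0, np.float64(0.0)), (15, 0, np.float64(1.8)), (15, 15, np.float64(4.4)), (30, 0, np.float64(9.2)), (30, 30, np.float64(12.6)), (30, 60, np.float64(19.2))]
5 -20 [(0, 0, np.float64(8.6)), (15, 0, np.float64(20.3)), (
[... 1076 characters left out ...]
loat64(9.4)), (30, 60, np.float64(5.5))]
25 20 [(0, 0, np.float64(0.0)), (15, 0, np.float64(0.0)), (15, 15, np.float64(0.0)), (30, 0, np.float64(0.0)), (30, 30, np.float64(0.0)), (30, 60, np.float64(0.0))]
35 0 [(0, 0, np.float64(0.0)), (15, 0, np.float64(0.0)), (15, 15, np.float64(0.0)), (30, 0, np.float64(0.0)), (30, 30, np.float64(0.0)), (30, 60, np.float64(0.0))]
35 -20 [(0, 0, np.float64(0.0)), (15, 0, np.float64(0.0)), (15, 15, np.float64(0.0)), (30, 0, np.float64(0.0)), (30, 30, np.float64(0.0)), (30, 60, np.float64(0.0))]
35 20 [(0, 0, np.float64(0.0)), (15, 0, np.float64(0.0)), (15, 15, np.float64(0.0)), (30, 0, np.float64(0.0)), (30, 30, np.float64(0.0)), (30, 60, np.float64(0.0))]
```

```bash
python3 - <<'E'
from h import *; from fk import *
s=bot.read_state(); q=s["joint_positions"]
st=np.array([540,-403,85.])
def pose(hd,pit,b,u):
    h=np.array([np.cos(np.radians(hd)),np.sin(np.radians(hd)),0])
    Rt=R.from_matrix(np.c_[h,np.cross([0,0,-1],h),[0,0,-1]])*R.from_rotvec([0,np.radians(90-pit),0])
    t=Rt.as_matrix()[:,2]; return st-b*h+[0,0,u]+19*t,Rt,t
for a in((-8,15,0,0),(-2,15,0,0),(-2,15,30,0),(-2,15,60,0),(-2,15,60,60),(-2,25,100,60),(-2,50,100,150)):
    p,Rt,t=pose(*a); print(a,plan(p,Rt),[np.round(x,2) for x in ik(p,t,q)])
E
```

```text
(-8, 15, 0, 0) [ 0.01 -0.3   0.05  2.47  0.02 -0.71] [array([-0.96,  0.71, -1.03, -1.37,  0.78]), np.float64(0.0)]
(-2, 15, 0, 0) [ 0.   -0.36  0.03  3.63  0.02 -1.02] [array([-1.  ,  0.69, -0.97, -1.22,  0.92]), np.float64(0.0)]
(-2, 15, 30, 0) [-0.25 -0.03 -0.88  3.63  0.02 -1.02] [array([-1.05,  0.67, -1.01, -1.21,  0.96]), np.float64(0.0)]
(-2, 15, 60, 0) [-0.49  0.29 -1.8   3.63  0.02 -1.02] [array([-1.11,  0.66, -1.04, -1.18,  1.02]), np.float64(0.0)]
(-2, 15, 60, 60) [ 1.44  0.28 -2.32  3.63  0.02 -1.02] [array([-1.11,  0.47, -1.03, -0.98,  1.02]), np.float64(0.0)]
(-2, 25, 100, 60) [ 1.    0.72 -3.55  3.53 -1.96 -1.33] [array([-1.16,  0.26, -0.93, -0.37,  0.96]), np.float64(0.0)]
(-2, 50, 100, 150) [ 3.65  0.77 -4.42  3.2  -6.91 -2.09] [array([-1.  ,  0.07, -0.46,  0.6 ,  0.56]), np.float64(0.0)]
```

{"method": "send_rows", "body": {
  "steps": [
    [0, -0.1, 0.02, 1.0, 0, -0.3],
    [0, -0.2, 0.02, 2.0, 0, -0.6],
    [0, -0.3, 0.03, 3.0, 0.02, -0.85],
    [0, -0.36, 0.03, 3.63, 0.02, -1.02],
    [0, -0.36, 0.03, 3.63, 0.02, -1.02],
    [0, -0.36, 0.03, 3.63, 0.02, -1.02]
  ]
}}

```text
time_s: 8.25
tool_pos: [558.2, -403.5, 79.5]
tool_rot: [0.011, 0.793, -0.015, 0.608]
ft_force: [0.3, 1.4, -0.4]
finger_gap: 85.7
grasp_force: 0.0
```

```bash
cat >> h.py <<'E'
def pose(st,hd,pit,b,u):
    h=np.array([np.cos(np.radians(hd)),np.sin(np.radians(hd)),0])
    Rt=R.from_matrix(np.c_[h,np.cross([0,0,-1],h),[0,0,-1]])*R.from_rotvec([0,np.radians(90-pit),0])
    t=Rt.as_matrix()[:,2]; return np.array(st)-b*h+[0,0,u]+19*t,Rt,t
E
python3 - <<'E'
from h import *; from fk import *
s=bot.read_state(); q=s["joint_positions"];print(q, "grasp",s["tool_pos"]-19*toolrot().as_matrix()[:,2])
for a in((-2,15,0,0),(-2,15,30,0),(-2,15,60,0),(-2,15,60,60),(-2,25,100,60),(-2,50,100,150)):
    p,Rt,t=pose([540,-403,85.],*a); print(a,plan(p,Rt))
im,d,P=cloud("top"); m=(abs(P[...,0]-545)<50)&(abs(P[...,1]+400)<50)&(P[...,2]>162);print(P[m].mean(0),np.median(P[m],0))
E
```

```text
[-0.99704119  0.69039313 -0.96921271 -1.22078783  0.91337219  2.78653976] grasp [ 539.90938328 -402.86990034   84.46064763]
(-2, 15, 0, 0) [ 0.02  0.   -0.    0.01  0.01 -0.01]
(-2, 15, 30, 0) [-0.24  0.   -0.97  0.01  0.01 -0.01]
(-2, 15, 60, 0) [-0.5   0.01 -1.93  0.01  0.01 -0.01]
(-2, 15, 60, 60) [ 1.43  0.01 -2.45  0.01  0.01 -0.01]
(-2, 25, 100, 60) [ 0.97  0.01 -3.75  0.01 -1.99 -0.01]
(-2, 50, 100, 150) [ 3.62  0.01 -4.63  0.01 -6.99 -0.02]
[ 538.41787984 -401.87591266  169.92898358] [ 538.10159454 -401.63921032  170.11772003]
```

Exactly on target, with the lamp standing at (538,-402) and its top at 170. Straight back, then up.

{"method": "send_rows", "body": {
  "steps": [
    [-0.12, 0, -0.5, 0, 0, 0],
    [-0.24, 0, -0.97, 0, 0, 0],
    [-0.38, 0, -1.45, 0, 0, 0],
    [-0.5, 0, -1.93, 0, 0, 0],
    [0.4, 0, -2.4, 0, 0, 0],
    [1.0, 0, -3.0, 0, -1, 0],
    [1.0, 0, -3.7, 0, -2, 0],
    [2.0, 0, -4.1, 0, -3.5, 0],
    [3.0, 0, -4.4, 0, -5, 0],
    [3.62, 0, -4.6, 0, -7, 0],
    [3.62, 0, -4.6, 0, -7, 0]
  ]
}}

```text
time_s: 9.4
tool_pos: [465.4, -412.1, 181.3]
tool_rot: [0.011, 0.875, -0.021, 0.483]
ft_force: [-0.1, -0.6, -0.9]
finger_gap: 85.5
grasp_force: 0.0
```

```bash
python3 - <<'E'
from h import *; from fk import *
s=bot.read_state(); q=s["joint_positions"];print(q)
im,d,P=cloud("top"); m=(abs(P[...,0]-545)<50)&(abs(P[...,1]+400)<50)&(P[...,2]>160);print(m.sum(),P[m].mean(0),np.median(P[m],0))
m=(abs(P[...,0]-530)<40)&(abs(P[...,1])<40)&(P[...,2]>106)&(P[...,2]<125);print("tab top",m.sum(),P[m].mean(0))
np.savez("top1.npz",im=im,P=P)
# thick tick: dark pixels on rails
c=im[95:240,230:360,::-1]; cv2.imwrite("pics/amp.png",cv2.resize(c,None,fx=5,fy=4,interpolation=cv2.INTER_CUBIC))
# pre-shutter hover
E
```

```text
[-1.10919901  0.13018305 -0.76529405  0.01701209  0.83108504  2.3796134 ]
705 [ 537.85857768 -400.92384934  169.45643615] [ 537.84666755 -400.71689103  170.04158609]
tab top 92 [531.08487916  -3.24006116 110.97014702]
```

View pics/amp.png

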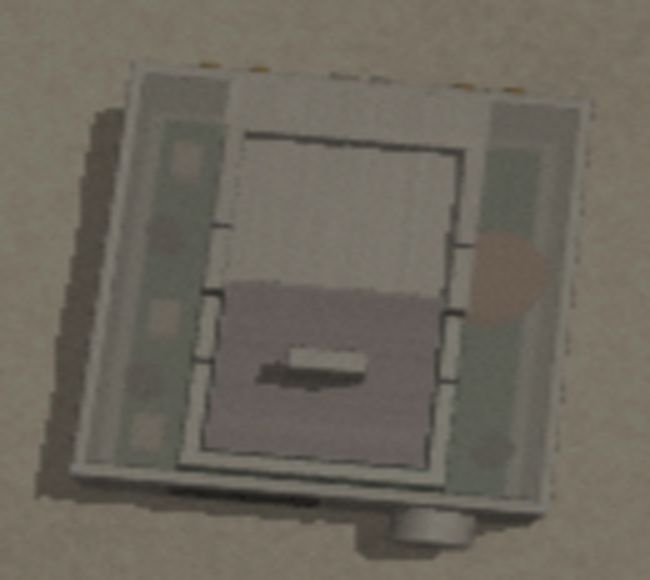

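The ticks are clear: shut (203,360)/(449,380), half, thick (212,292)/(453,313), open (220,226)/(463,244). The tab sits level with the shut ticks and the lamp stands free.

```bash
python3 - <<'E'
from h import *; from fk import *
w=lambda x,y: ray("top",230+x/5,95+y/4,79)
S=(w(203,360)+w(449,380))/2;H=(w(212,292)+w(453,313))/2;O=(w(220,226)+w(463,244))/2
print(S,H,O,(O-S)/np.linalg.norm(O-S),np.linalg.norm(O-S)); 
dr=w(449,380)-w(203,360)+w(453,313)-w(212,292)+w(463,244)-w(220,226); print("cross",np.degrees(np.arctan2(dr[0],-dr[1])))
sl=np.array([np.cos(np.radians(-6.5)),np.sin(np.radians(-6.5)),0]); x=np.array([-sl[1],sl[0],0])
Rt=R.from_matrix(np.c_[x,sl,[0,0,-1]])
s=bot.read_state(); q=s["joint_positions"]; t=np.array([0,0,-1.])
for p in([430,-300,300],[531,-3.5,180],[531,-3.5,84]): print(plan(p,Rt),ik(np.array(p),t,q))
E
```

```text
[531.38759564  -4.68932544  79.        ] [570.79723275  -8.43322748  79.        ] [610.73246888 -13.39367769  79.        ] [ 0.99403643 -0.10904855  0.        ] 79.82089111105863
cross -6.656233933695218
[  2.5   -3.69  -3.2    8.61  -9.19 -15.64] (array([-6.09161102e-01,  2.66680993e-01,  2.07656061e-01,  1.51177139e+00,
        9.01569407e-27]), np.float64(5.684341886080802e-14))
[  0.68 -13.72   1.38   8.61  -9.19 -15.64] (array([-6.58890819e-03,  2.90744050e-01, -6.25506119e-02,  1.21750166e+00,
       -1.55973567e-19]), np.float64(2.2737367544323206e-13))
[ -2.02 -13.72   3.09   8.61  -9.19 -15.64] (array([-6.58890819e-03,  3.49238810e-01, -2.33222816e-01,  9.88334700e-01,
        3.49266512e-22]), np.float64(2.2737367544323206e-13))
```

{"method": "send_rows", "body": {
  "steps": [
    [1.0, -0.6, -1.4, 0, 0, 0],
    [2.0, -1.2, -2.6, 0.5, -0.6, -1],
    [2.5, -2.4, -3.2, 1.3, -1.4, -2.4],
    [2.5, -3.69, -3.2, 2.0, -2.2, -3.7],
    [2.5, -3.69, -3.2, 2.7, -2.9, -5],
    [2.5, -3.69, -3.2, 3.5, -3.7, -6.3],
    [2.5, -3.69, -3.2, 4.3, -4.6, -7.8],
    [2.5, -3.69, -3.2, 5.1, -5.4, -9.3],
    [2.5, -3.69, -3.2, 6, -6.4, -10.9],
    [2.5, -3.69, -3.2, 6.9, -7.4, -12.5],
    [2.5, -3.69, -3.2, 7.8, -8.3, -14.1],
    [2.5, -3.69, -3.2, 8.61, -9.19, -15.64]
  ]
}}

```text
time_s: 10.65
tool_pos: [430.1, -300.5, 295.0]
tool_rot: [0.002, 0.803, 0.592, 0.077]
ft_force: [-0.3, -1.3, -0.5]
finger_gap: 85.3
grasp_force: 0.0
```

{"method": "send_rows", "body": {
  "steps": [
    [0, 0, 0, 0, 0, 0],
    [0, 0, 0, 0, 0, 0],
    [0, 0, 0, 0, 0, 0],
    [0, 0, 0, 0, 0, 0]
  ]
}}

```text
time_s: 11.05
tool_pos: [430.0, -300.3, 295.3]
tool_rot: [0.003, 0.804, 0.589, 0.079]
ft_force: [-0.6, -0.9, 0.7]
finger_gap: 85.2
grasp_force: 0.0
```

```bash
cat >> h.py <<'E'
sl=np.array([np.cos(np.radians(-6.5)),np.sin(np.radians(-6.5)),0])
RS=R.from_matrix(np.c_[[-sl[1],sl[0],0],sl,[0,0,-1]])
E
python3 - <<'E'
from h import *
print(bot.read_state()["joint_positions"])
for p in([531,-4,180],[531,-4,84]): print(plan(p,RS))
E
```

```text
[-0.70110967  0.21811066  0.12269456  1.43212135  0.1523565   1.17967693]
[ 9.87 -0.21  5.11  1.26 -1.31 -2.21]
[ 9.48 -0.52  8.27  1.26 -1.31 -2.21]
```

{"method": "send_rows", "body": {
  "steps": [
    [1.2, 0, 0.3, 0.3, -0.3, -0.5],
    [2.5, 0, 0.8, 0.6, -0.6, -1],
    [3.8, -0.1, 1.5, 0.9, -0.9, -1.6],
    [5.1, -0.1, 2.3, 1.26, -1.31, -2.21],
    [6.5, -0.15, 3.2, 1.26, -1.31, -2.21],
    [8, -0.2, 4.1, 1.26, -1.31, -2.21],
    [9.2, -0.2, 4.8, 1.26, -1.31, -2.21],
    [9.87, -0.21, 5.11, 1.26, -1.31, -2.21],
    [9.87, -0.21, 5.11, 1.26, -1.31, -2.21],
    [9.87, -0.21, 5.11, 1.26, -1.31, -2.21],
    [9.87, -0.21, 5.11, 1.26, -1.31, -2.21],
    [9.87, -0.21, 5.11, 1.26, -1.31, -2.21]
  ]
}}

```text
time_s: 12.25
tool_pos: [530.8, -4.7, 180.1]
tool_rot: [0.0, 0.746, 0.666, -0.0]
ft_force: [0.7, 1.1, 0.1]
finger_gap: 85.6
grasp_force: 0.0
```

```bash
python3 - <<'E'
from h import *
print(bot.read_state()["joint_positions"])
for p in([531,-4,180],[531,-4,84]): print(plan(p,RS))
im,d,P=cloud("wrist"); m=(abs(P[...,0]-531)<30)&(abs(P[...,1]+4)<30)&(P[...,2]>104)&(P[...,2]<122); Q=P[m]; print(m.sum(),Q.mean(0),(Q@sl).min(),(Q@sl).max(),np.array([531,-4,0])@sl)
E
```

```text
[-8.41110185e-03  2.90420157e-01 -6.27596453e-02  1.21774403e+00
 -7.73070669e-04  1.67478555e+00]
[ 0.02  0.    0.   -0.    0.01  0.01]
[ 0.03  0.    3.2  -0.    0.01  0.01]
1108 [534.07951303  -1.80972599 109.91235791] 525.1554941181237 536.836943383436 528.0394682193396
```

Tab extent along the slide measures 11.7 mm (expected 12). Descend with a 2 mm correction, then grip.

{"method": "send_rows", "body": {
  "steps": [
    [0, 0.07, 1, 0, 0, 0],
    [0, 0.07, 2, 0, 0, 0],
    [0, 0.07, 2.7, 0, 0, 0],
    [0, 0.07, 3.2, 0, 0, 0],
    [0, 0.07, 3.2, 0, 0, 0],
    [0, 0.07, 3.2, 0, 0, 0]
  ]
}}

```text
time_s: 12.9
tool_pos: [533.0, -4.4, 84.2]
tool_rot: [0.0, 0.745, 0.667, -0.001]
ft_force: [0.2, 0.0, 0.3]
finger_gap: 85.5
grasp_force: 0.0
```

{"method": "send_rows", "body": {
  "steps": [
    [0, 0, 0, 0, 0, 0],
    [0, 0, 0, 0, 0, 0],
    [0, 0, 0, 0, 0, 0],
    [0, 0, 0, 0, 0, 0],
    [0, 0, 0, 0, 0, 0],
    [0, 0, 0, 0, 0, 0],
    [0, 0, 0, 0, 0, 0],
    [0, 0, 0, 0, 0, 0],
    [0, 0, 0, 0, 0, 0],
    [0, 0, 0, 0, 0, 0]
  ],
  "hand": 1,
  "newtons": 50
}}

```text
time_s: 13.9
tool_pos: [532.7, -3.9, 83.9]
tool_rot: [-0.0, 0.745, 0.667, -0.001]
ft_force: [-3.4, 1.2, 5.2]
finger_gap: 11.2
grasp_force: 48.9
```

{"method": "send_rows", "body": {
  "steps": [
    [0, 0.15, 0, 0, 0, 0],
    [0, 0.35, 0, 0, 0, 0],
    [0, 0.6, 0, 0, 0, 0],
    [0, 0.85, 0, 0, 0, 0],
    [0, 1.1, 0, 0, 0, 0],
    [0, 1.25, 0, 0, 0, 0],
    [0, 1.33, 0, 0, 0, 0],
    [0, 1.33, 0, 0, 0, 0],
    [0, 1.33, 0, 0, 0, 0],
    [0, 1.33, 0, 0, 0, 0],
    [0, 1.33, 0, 0, 0, 0],
    [0, 1.33, 0, 0, 0, 0]
  ]
}}

```text
time_s: 15.1
tool_pos: [571.8, -8.6, 83.9]
tool_rot: [-0.0, 0.745, 0.667, -0.001]
ft_force: [-7.6, -1.9, 9.5]
finger_gap: 10.9
grasp_force: 49.5
```

```bash
python3 - <<'E'
from h import *
im,d,P=cloud("top"); m=(abs(P[...,0]-538)<50)&(abs(P[...,1]+400)<50)&(P[...,2]>160);print(m.sum(),np.median(P[m],0))
im,d,P=cloud("scene"); cv2.imwrite("pics/s5.png",cv2.resize(im[140:340,100:400,::-1],None,fx=2.6,fy=2.6,interpolation=cv2.INTER_CUBIC))
s=bot.read_state();print(s["tool_pos"],s["ft_force"],s["grasp_force"])
E
```

```text
705 [ 537.96788133 -400.54375008  170.01588281]
[571.83840121  -8.63707219  83.86204412] [-6.85351348 -1.83572428  9.46329459] 49.48783278465271
```

View pics/s5.png

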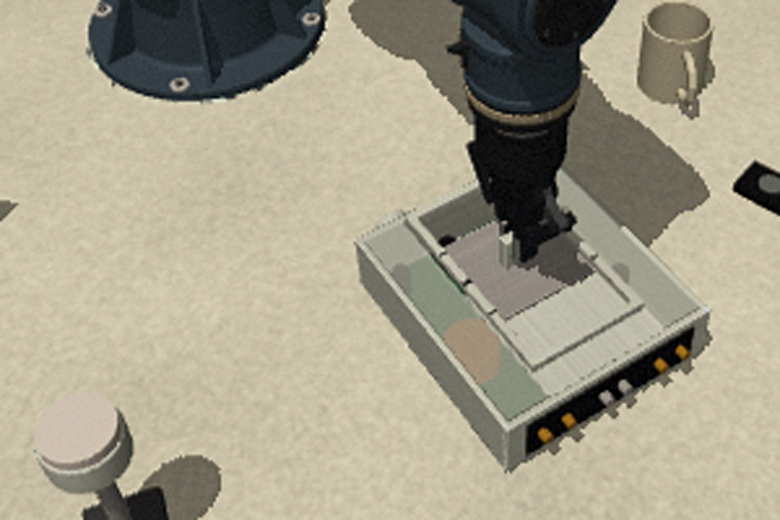

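The shutter is open about 39 mm with the tab in the fingers at (510,245). The spring reads about 7 N, which matches half travel. The lamp stands untouched at lower left, and the mug is in place. Handing in.

```bash
python3 -c "
from bench import ticket
print(ticket.job_done())"
```

```text
the job is handed in; nothing more can be done
None
```

The lamp stands upright on its foot and is let go. The gripper holds the shutter about 39 mm open (half of its 80 mm travel), the arm never came near the mug or remote, and I handed the job in at about 15 s; no verdict came back.

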